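# Pop the charged pack and catch it on the cradle

### The arm

A 6-joint arm with a two-finger parallel gripper is mounted at the origin on the work surface. World frame = base frame: x ahead of the robot, y to its left, z up, the work surface at z = 0. Lengths are in m, angles in rad, forces in N, time in s.
With the tool pointing down it reaches from about 0.35 to 0.85 m from the base axis. Payload 8.1 kg.
Tool frame: the origin (TCP) lies between the finger pads; the fingertips stand nose_length ahead of it and the grasp point (between the pads) lies 2 mm behind it (nose_length is the distance from the TCP to the fingertips, in m); z points along the fingers, x is the direction in which the jaws open and shut, and the axes are right-handed (so a half turn about z gives the same grasp; the last joint's range is limited). The gripper opens to 93 mm and grips with 3 to 60 N. Pads are 15 mm wide; open, the fingers measure 128 mm over their backs; the gripper's body (75 mm by 188 mm) begins 65 mm behind the grasp point.
Start: joints at [1.214, 0.13, 1.488, -0, 1.523, -0.085], TCP at [0.161, 0.578, 0.236] pointing down, gripper open.
Joint ranges: [-2.96, 2.96], [-0.89, 2.26], [0.02, 2.5], [-1.34, 4.48], [0, 2.73], [-2.66, 2.66]. Speed limits (rad/s): [2.39, 2.39, 2.79, 3.14, 3.14, 3.14].

### API

Orientations are given as a rotation vector (axis times angle).
In Python, from plant import * gives the robot as it stands.
- The arm moves only by the tool carry_out, never from a script. Its argument "steps" is a list of rows, each an object with "xyz": the shift along the world's x, y, z in cm, a list of three; "rot": the turn, a rotation vector about the world's x, y, z in degrees, a list of three. In form: [{"xyz": [tx, ty, tz], "rot": [rx, ry, rz]}, ...]. A call has 1 to 10 rows; each row is the pose to reach, as a shift and turn from the pose commanded when the call began; what a row does not reach only later rows make up. A row lasts 1/10 s, in which the tool goes at most 50 mm and 8.59 degrees, less where a joint would pass 70% of its speed; a pose out of reach is approached as far as the arm can. A call with a gripper value outside its range is refused whole. "grip" is the opening, from 0 (shut) to 1 (fully open), set as the call begins (left out, the last holds). The fingers move at their own pace and stop on an object; "force" is the grip in N (left out, the last holds). Time passes only in rows, so rows that repeat a pose let the fingers close. It gives the time, the measured TCP pose, the force and the opening at its end, in the units of the state.
- read_state(): the state, without advancing time (a new reading comes with each control period).
- read_camera(name): name is "scene" or "top"; returns the picture (420x560x3 uint8, red, green, blue); there is no depth.
- calibration(name): a dict with "fov_y" (degrees; the focal length in pixels is half the picture's height over the tangent of half this angle, whatever the lens; pixels are square), "cx", "cy" (the principal point, pixels), "dist_coeffs" ([k1, k2, p1, p2, k3] as OpenCV has them; the pictures are not rectified), "xyz" and "attitude" of the camera in the world. Camera axes: x right, y down, z forward; pixel columns grow to the right and rows downward; lengths in m; the calibration is good to about 2 mm. A picture is of the moment at which its call begins. calibration takes no time and is no camera call.
- close_job(): hands the job in, once; it reports no verdict.
The state is a dict: "t": time; "q": joint angles; "dq": joint speeds; "joint_torque": joint torques, N m; "tool_pos": TCP position; "orientation": TCP orientation; "force": force on the tool from outside, world axes, zero at the start; "wrist_torque": the same for the moment, N m; "opening": finger opening in m.
Only numpy, scipy, OpenCV 4.12 (cv2) and the standard library are available. Lean on these libraries where they do the work, as an engineer would, in place of code of your own. Each camera call takes 0.05 s, during which the arm holds its last target.

### The job

The battery pack in the charger whose light bar is green is charged. Press that charger's blue release key fully down with one finger and, as the spring kicks the pack out, stop it with the other finger before it slides off the end of the sloping cradle; finish holding it like that, one finger still keeping the key down and the other against the pack, which must be clear of its contacts but still lying on the cradle. Do not grip or lift the pack, and leave the other charger and everything else on the bench alone.

Things in the scene. Friction and masses are not known exactly. Their poses are not given: they have to be found in the camera images.
- charger_full: desktop charger with the GREEN light bar on its back, dark grey, fixed, 160 mm long (x), 93 mm wide, 95 mm high at the back. Origin: on the bench under the middle line of its battery bay, midway along its length. Low front end at -x, high back at +x. The sloping cradle runs along x at y = 0, falling 20 degrees towards -x; the release key stands in a pod on the -y side.
- cradle_full: sloping cradle of charger_full, fixed to it: x axis up the 20 degree slope, z square out of its floor. Origin: on the floor where the seated pack's origin is. Slippery floor, 47 mm wide between walls (12 mm high beside the seated pack, 5 mm along the open run-out). The seated pack covers x = -35 to 35 mm, the run-out x = -100 (the lip) to -35 mm.
- pack_full: charged pack, 70 x 44 x 22 mm (x, y, z), dark with a yellow band at the front, about 0.11 kg, loose. Origin: centre of its underside, x up the slope to its contacts. A 5 mm steel catch in front holds it against a 2 N spring ejector. When the key sinks the catch, the pack is kicked 12 mm forward, then slides off the lip about a quarter of a second later unless something already stands in its way.
- release_full (a joint): release key of charger_full: 0 = up, 0.008 m = fully down. It moves straight down; 2 N starts it, about 5 N takes it fully down, and it springs back when let go. The catch frees the pack at about 0.0055 m.
- release_full_top (a point): centre of the top of charger_full's blue release key: flat, level, 28 x 28 mm, 38 mm above the bench when up, 30 mm when fully down. It lies 62 mm in front (-x) and 44 mm to the -y side of the charger's origin.
- runout_full (a point): point on charger_full's cradle floor, middle of the run-out, straight across from the key (44 mm to its +y side in the charger's frame), 18 mm above the bench. With the key fully down, a fingertip level with its top is 12 mm above this point and in the path of the pack, whose front edge is 20 mm high. A 22 mm wide finger centred here stops the pack after about 27 mm.
- charger_busy: second charger, of the same make and size, with an ORANGE light bar: still charging, to be left alone. Origin and axes as charger_full.
- pack_busy: the pack that is still charging in charger_busy, same as pack_full; to be left alone.
- release_busy (a joint): release key of charger_busy, as release_full; to be left alone.
- spare_pack: flat battery pack of the same kind lying level on the bench, 70 x 44 x 22 mm. Origin: centre of its underside.
- coder: hand-held carton coder, white box 95 x 60 x 82 mm with a 95 mm black grip to its -y side. Origin: underside of the white box.
- tape_roll: roll of brown packing tape lying flat, 96 mm across, 48 mm high. Origin: centre of its underside.
- marker: black marker pen with a red cap, 115 mm long, 13 mm thick, lying on the bench. Origin: centre of its underside.
- desiccant_jar: white jar with a green cap, 72 mm across, 95 mm high. Origin: centre of its underside.
- fruit_a: dried persimmon, 66 x 50 x 27 mm, on the bench scale. Origin: centre of its underside.
- fruit_b: dried persimmon, 66 x 50 x 27 mm, on the bench scale. Origin: centre of its underside.
Mind the look-alikes: they are no part of the job. Leave any purple look-alike of the pack_full alone.

How it is judged:
By the outcome, as a careful person would: the job done as asked, in the order asked, and still so for the second after the job is handed in, while the arm keeps its last pose, push and grip.
It also fails if it takes over 29 s, if anything falls off the work surface, if the arm or the gripper's body presses on something with over 40 N, if the wrist force passes 120 N, or if a joint passes its speed limit or range.

## Working session

There is one attempt and no reset: what is moved stays moved. The work goes in short steps, Python scripts to look and compute and a tool call to move; the robot and the scene stay as the last step left them, time stands still between calls to the robot, and variables do not carry over. Pictures are saved under pics/ and viewed, and the job is handed in when it is done.

Besides the shell and the picture viewer there is one more tool, called after ">>>" as name(argument=value, ...), one argument or row to a line, values as JSON. carry_out: Moves the arm, as the interface text tells. Its arguments: {"type":"object","properties":{"steps":{"type":"array","items":{"type":"object","properties":{"xyz":{"type":"array","items":{"type":"number"}},"rot":{"type":"array","items":{"type":"number"}}}}},"grip":{"type":"number"},"force":{"type":"number"}},"required":["steps"]}

```bash
ls; mkdir -p pics; python3 - <<'E'
from plant import *
import cv2
for n in("scene","top"):
    im=read_camera(n); cv2.imwrite(f"pics/{n}0.png",im[:,:,::-1]); print(n,calibration(n))
print(read_state())
try: print(nose_length)
except Exception as e: print(e)
E
```

```text
pics
scene {'fov_y': 54.121813338722475, 'cx': 285.6490024737245, 'cy': 204.81737817741325, 'dist_coeffs': array([-0.11981227,  0.        ,  0.        ,  0.        ,  0.        ]), 'xyz': array([1.49545083, 0.31008921, 0.80307395]), 'attitude': array([-1.45786809, -1.93293431,  0.93580173])}
top {'fov_y': 43.56545867259641, 'cx': 280.9429399821335, 'cy': 208.694528990477, 'dist_coeffs': array([-0.20657083,  0.        ,  0.        ,  0.        ,  0.        ]), 'xyz': array([0.32485937, 0.06001516, 1.31686482]), 'attitude': array([-2.13106841,  2.13685179, -0.22608757])}
{'t': 0.1, 'q': array([ 1.21362451e+00,  1.31078154e-01,  1.48917521e+00,  7.57082519e-06,
        1.52301857e+00, -8.53969692e-02]), 'dq': array([ 0.00064309, -0.00169322, -0.00229824, -0.00092725,  0.00210845,
       -0.00087338]), 'joint_torque': array([ 1.68016351e-03, -5.61342680e+01, -4.93096375e+01,  7.70741003e-02,
        2.92838307e-02, -1.19090419e-04]), 'tool_pos': array([0.16086561, 0.5775201 , 0.23469416]), 'orientation': array([ 2.50119069e+00,  1.89948522e+00, -2.23482517e-03]), 'force': array([-0.33080066,  0.44999225, -1.37186907]), 'wrist_torque': array([-0.00037717, -0.00239865, -0.0266263 ]), 'opening': 0.09305036661180874}
0.017
```

View pics/scene0.png

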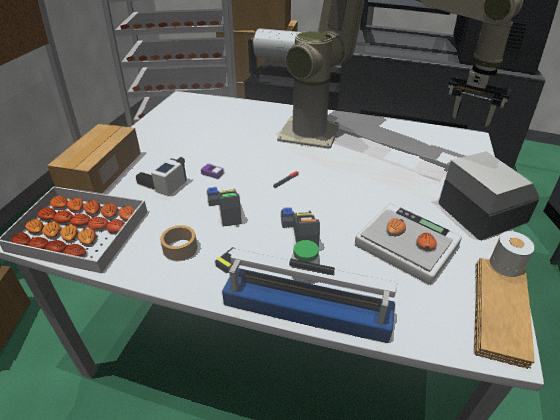

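View pics/top0.png

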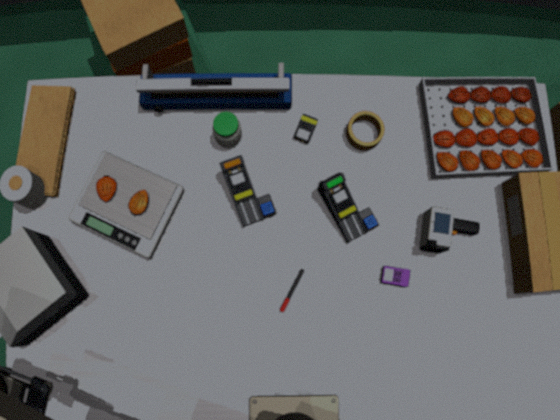

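The top view shows two chargers. One has a green bar at about (333,182) and its key at about (370,220). The other has an orange bar at about (232,162) and its key at about (266,206). Other look-alikes are the purple pack at (395,276), the spare pack at (306,128) and the green jar cap at (226,125). I choose the charger at (345,207) and will check it in a close crop.

```bash
cat > h.py <<'E'
import numpy as np,cv2
from scipy.spatial.transform import Rotation as R
from plant import calibration
def cam(n):
    c=calibration(n); f=210/np.tan(np.radians(c["fov_y"]/2))
    return np.array([[f,0,c["cx"]],[0,f,c["cy"]],[0,0,1]]),c["dist_coeffs"],R.from_rotvec(c["attitude"]).as_matrix(),c["xyz"]
def ray(n,uv):
    K,d,Rm,o=cam(n); p=cv2.undistortPoints(np.array([[uv]],float),K,d)[0,0]
    return o,Rm@np.array([*p,1])
def onz(n,uv,z):
    o,v=ray(n,uv); return o+v*(z-o[2])/v[2]
def proj(n,P):
    K,d,Rm,o=cam(n); rv=cv2.Rodrigues(Rm.T)[0]
    return cv2.projectPoints(np.atleast_2d(P).astype(float),rv,-Rm.T@o,K,d)[0][:,0]
E
python3 - <<'E'
import cv2,numpy as np
from h import *
t=cv2.imread("pics/top0.png"); s=cv2.imread("pics/scene0.png")
a=cv2.resize(t[165:250,305:390],(400,400),interpolation=cv2.INTER_CUBIC)
b=cv2.resize(s[175:235,195:255],(400,400),interpolation=cv2.INTER_CUBIC)
cv2.imwrite("pics/crop.png",np.hstack([a,b]))
for n,im,roi in(("top",t,(305,165,390,250)),("scene",s,(195,175,255,235))):
    h=cv2.cvtColor(im,cv2.COLOR_BGR2HSV)
    for c,lo,hi in(("green",(45,120,60),(80,255,255)),("blue",(100,120,50),(130,255,255)),("yellow",(22,120,80),(35,255,255))):
        m=cv2.inRange(h,lo,hi); k=np.zeros_like(m);k[roi[1]:roi[3],roi[0]:roi[2]]=255;m&=k
        N,l,st,ce=cv2.connectedComponentsWithStats(m)
        for i in range(1,N):
            if st[i,4]>8: print(n,c,st[i],ce[i].round(1), cv2.minAreaRect(np.argwhere(l==i)[:,::-1].astype(np.float32)))
E
```

```text
top green [326 176  18  13 117] [334.4 181.7] ((334.3000183105469, 181.6000213623047), (6.7082037925720215, 16.994115829467773), 63.43495178222656)
top blue [363 215  15  14 134] [370.  221.7] ((370.1000671386719, 221.70001220703125), (12.074766159057617, 11.180339813232422), 63.43495178222656)
top yellow [339 205  17  13  99] [347.3 211. ] ((347.0000305175781, 211.00001525878906), (5.366562843322754, 17.8885440826416), 63.43495178222656)
scene green [222 193  14   4  26] [228.1 194.6] ((228.4384765625, 194.50772094726562), (1.8605209589004517, 13.147682189941406), 82.87498474121094)
scene blue [208 188   9   5  38] [212.4 190.1] ((212.0, 190.0), (4.0, 8.0), 90.0)
```

View pics/crop.png

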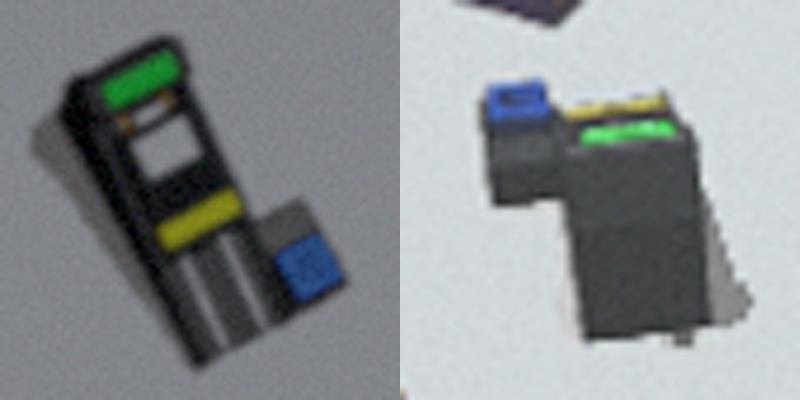

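The crop confirms a green bar at (334,182) on the chosen charger, its yellow-banded pack at (347,211), and the blue key at (370,222) on its right side. Next I work out the pose.

```bash
python3 - <<'E'
from h import *
from scipy.optimize import least_squares
from plant import read_state
k=onz("top",(370,221.7),.038); g=onz("top",(334.4,181.7),.094); y=onz("top",(347.2,211),.0567)
ks=onz("scene",(212.4,190.1),.038)
print("key",k,"key scene",ks,"green",g,"yel",y)
d=g-y; print("yaw g-y",np.degrees(np.arctan2(d[1],d[0])),np.hypot(*d[:2]))
d=y-k; print("yaw via key-yel",np.degrees(np.arctan2(d[1],d[0])-np.arctan2(44,42)),np.hypot(*d[:2]),np.hypot(44,42))
d=g-k; print("g-k",np.hypot(*d[:2]), np.degrees(np.arctan2(d[1],d[0])-np.arcsin(44/np.hypot(*d[:2]))+0))
# edges of blue/yellow/green in top image, orientation through moments
t=cv2.imread("pics/top0.png");h=cv2.cvtColor(t,cv2.COLOR_BGR2HSV)
for c,lo,hi,z in(("green",(45,120,60),(80,255,255),.094),("yellow",(22,120,80),(35,255,255),.0567)):
    m=cv2.inRange(h,lo,hi); p=np.argwhere(m[165:250,305:390])[:,::-1]+[305,165]
    P=np.array([onz("top",q,z)[:2] for q in p]); e=np.linalg.svd(P-P.mean(0))[2][0]; print(c,"long axis -90:",np.degrees(np.arctan2(e[1],e[0]))%180-90)
K=R.from_rotvec(read_state()["orientation"]).as_matrix(); print(K.round(3), read_state()["tool_pos"])
E
```

```text
key [ 0.53403715 -0.19322846  0.038     ] key scene [ 0.53756751 -0.1913251   0.038     ] green [ 0.62252355 -0.09899565  0.094     ] yel [ 0.55773903 -0.13366582  0.0567    ]
yaw g-y 28.153972360526293 0.07347825547536749
yaw via key-yel 21.96858328813892 0.06410527424473132 60.8276253029822
g-k 0.12926586355059216 nan
green long axis -90: 27.58383327041102
yellow long axis -90: 28.20721248898488
[[ 0.268  0.963 -0.001]
 [ 0.963 -0.268 -0.002]
 [-0.002 -0.    -1.   ]] [0.16086561 0.5775201  0.23469416]<stdin>:9: RuntimeWarning: invalid value encountered in arcsin
```

```bash
python3 - <<'E'
from h import *
from plant import read_camera
a=np.mean([read_camera("top").astype(float) for _ in range(8)],0)
np.save("avg.npy",a)
s=np.mean([read_camera("scene").astype(float) for _ in range(6)],0)
np.save("avgs.npy",s)
yaw=np.radians(27.8); c,sn=np.cos(yaw),np.sin(yaw); Rz=np.array([[c,-sn],[sn,c]])
key=np.array([.5355,-.1925]); O=key-Rz@[-.062,-.044]
def W(x,y,z): return np.array([*(O+Rz@[x,y]),z])
S=10
def draw(n,im,x0,y0,w,hh,nm):
    im=cv2.resize(im[y0:y0+hh,x0:x0+w,::-1].astype(np.uint8),None,fx=S,fy=S,interpolation=cv2.INTER_CUBIC)
    clean=im.copy()
    def pl(P,col):
        p=((proj(n,np.array(P))-[x0,y0]+.5)*S).astype(np.int32); cv2.polylines(im,[p],True,col,1)
    k=.014
    pl([W(-.062+i*k,-.044+j*k,.038) for i,j in((1,1),(1,-1),(-1,-1),(-1,1))],(255,255,0))
    fl=lambda x:.018+(x+.062)*np.tan(np.radians(20))
    pl([W(-.08,.0235,fl(-.08)),W(-.08,-.0235,fl(-.08)),W(-.019,-.0235,fl(-.019)),W(-.019,.0235,fl(-.019))],(0,0,255))
    pl([W(-.0264,.022,.0544),W(-.0264,-.022,.0544),W(-.0142,-.022,.0588),W(-.0142,.022,.0588)],(255,0,255))
    cv2.imwrite(nm,im)
draw("top",a,320,170,65,80-20,"pics/ov_top.png")
draw("top",a,320,190,65,60,"pics/ov_top.png")
draw("scene",s,198,180,50,50,"pics/ov_scene.png")
E
```

```text
(no output)
```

View pics/ov_top.png

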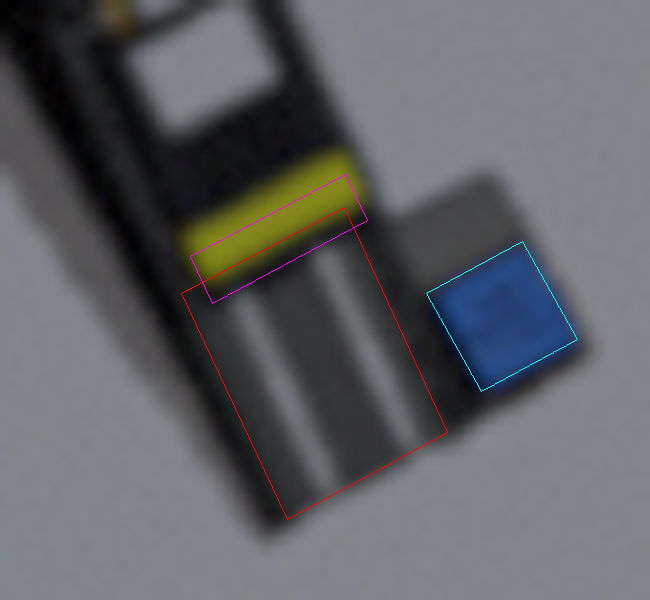

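View pics/ov_scene.png

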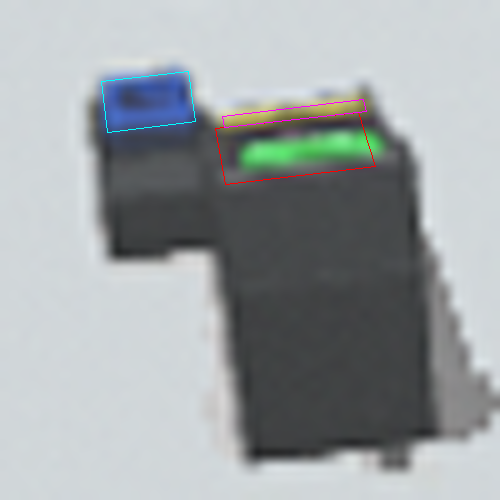

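The key overlay sits on the blue key in both views: top about (370,222), scene about (212,190). That puts the key at about (0.535, -0.193) with yaw about 27.7°. I'll carry the gripper above it with the jaws across the charger, opening about 26.5 mm so the finger centres are 44 mm apart.

>>> carry_out(
  steps=[
    {"xyz": [2,-4.2,0],"rot": [0,0,-7.6]},
    {"xyz": [4,-8.4,0],"rot": [0,0,-15.2]},
    {"xyz": [6,-12.5,0],"rot": [0,0,-22.8]},
    {"xyz": [8.1,-16.7,0],"rot": [0,0,-30.4]},
    {"xyz": [10.1,-20.9,0],"rot": [0,0,-38]},
    {"xyz": [12.1,-25,0],"rot": [0,0,-45.6]},
    {"xyz": [14.2,-29.2,0],"rot": [0,0,-53.2]},
    {"xyz": [16.2,-33.4,0],"rot": [0,0,-60.8]},
    {"xyz": [18.2,-37.5,0],"rot": [0,0,-68.4]},
  ],
  grip=0.285,
  force=30,
)

```text
t: 1.7
tool_pos: [0.3435, 0.2013, 0.236]
orientation: [-3.137, -0.157, -0.002]
force: [2.1, 0.9, -0.2]
opening: 0.0281
```

>>> carry_out(
  steps=[
    {"xyz": [2,-4.2,0],"rot": [0,0,-7.6]},
    {"xyz": [4,-8.4,0],"rot": [0,0,-15.2]},
    {"xyz": [6,-12.5,0],"rot": [0,0,-22.8]},
    {"xyz": [8.1,-16.7,0],"rot": [0,0,-30.4]},
    {"xyz": [10.1,-20.9,-2],"rot": [0,0,-38]},
    {"xyz": [12.1,-25,-4],"rot": [0,0,-45.6]},
    {"xyz": [14.2,-29.2,-6],"rot": [0,0,-53.2]},
    {"xyz": [16.2,-33.4,-8],"rot": [0,0,-60.8]},
    {"xyz": [18.2,-37.6,-10],"rot": [0,0,-68.4]},
    {"xyz": [18.2,-37.6,-10],"rot": [0,0,-68.4]},
  ],
)

```text
t: 2.7
tool_pos: [0.5239, -0.1767, 0.131]
orientation: [2.679, -1.637, -0.009]
force: [-1.1, 0.5, 0.0]
opening: 0.0264
```

```bash
python3 - <<'E'
from h import *
from plant import *
for n,r in(("top",(300,150,120,120)),("scene",(170,110,110,120))):
    im=read_camera(n); x,y,w,hh=r
    cv2.imwrite(f"pics/{n}1.png",cv2.resize(im[y:y+hh,x:x+w,::-1],None,fx=4.5,fy=4.5,interpolation=cv2.INTER_CUBIC))
s=read_state(); M=R.from_rotvec(s["orientation"]).as_matrix(); print(s["tool_pos"],M.round(4),s["opening"],s["force"])
x=M[:,0]; print("jaw axis deg",np.degrees(np.arctan2(x[1],x[0])))
E
```

```text
[ 0.5243664  -0.17370627  0.1341802 ] [[ 0.4626 -0.8865 -0.0027]
 [-0.8865 -0.4626  0.0014]
 [-0.0024  0.0017 -1.    ]] 0.026461474273009843 [-0.57199372  0.61085609  0.08941534]
jaw axis deg -62.442256364399036
```

View pics/top1.png

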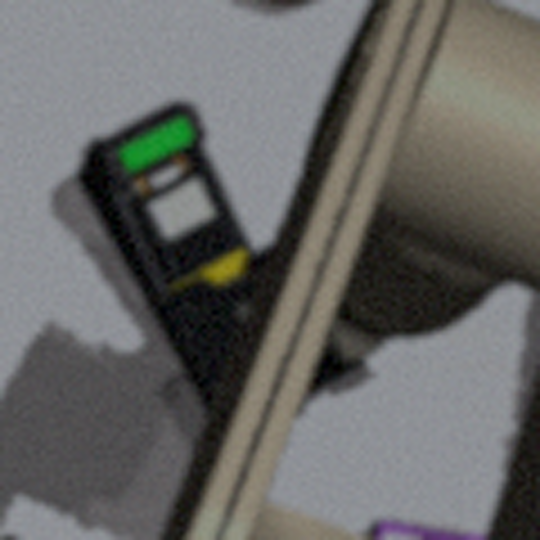

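View pics/scene1.png

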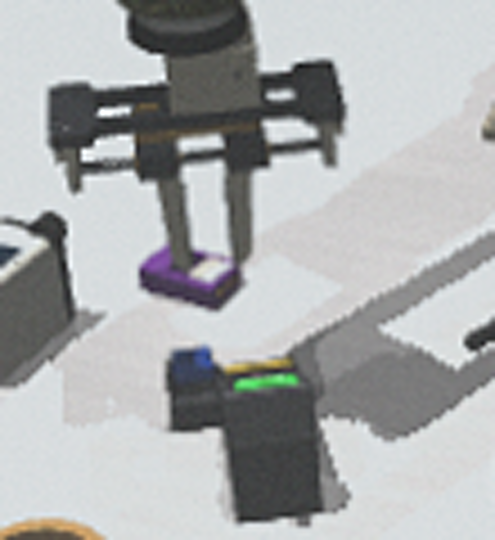

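The scene view shows the fingertips at about (210,168) and (224,168), above the key (left) and the run-out (right). I descend to just above the key.

>>> carry_out(
  steps=[
    {"xyz": [0,0,-2],"rot": [0,0,0]},
    {"xyz": [0,0,-4],"rot": [0,0,0]},
    {"xyz": [0,0,-6],"rot": [0,0,0]},
    {"xyz": [0,0,-7.3],"rot": [0,0,0]},
    {"xyz": [0,0,-7.3],"rot": [0,0,0]},
    {"xyz": [0,0,-7.3],"rot": [0,0,0]},
  ],
)

```text
t: 3.4
tool_pos: [0.5255, -0.1726, 0.0638]
orientation: [-2.688, 1.625, -0.002]
force: [1.5, -0.0, 0.2]
opening: 0.0263
```

```bash
python3 - <<'E'
from h import *
from plant import *
im=read_camera("scene"); x,y,w,hh=(185,150,80,90)
cv2.imwrite("pics/scene2.png",cv2.resize(im[y:y+hh,x:x+w,::-1],None,fx=6.5,fy=6.5,interpolation=cv2.INTER_CUBIC))
s=read_state(); M=R.from_rotvec(s["orientation"]).as_matrix(); print(s["tool_pos"],s["opening"],s["force"])
for sg in(1,-1):
  P=s["tool_pos"]+M@[sg*.022,0,.017]; print(P, (proj("scene",P)[0]-[x,y])*6.5)
E
```

```text
[ 0.52595206 -0.17292779  0.06419314] 0.026400348942884694 [ 0.22289713 -0.69745891  0.69439158]
[ 0.53620471 -0.19242338  0.04722832] [175.33485129 243.37073669]
[ 0.51576622 -0.15345848  0.04715803] [265.27326707 233.2773309 ]
```

View pics/scene2.png

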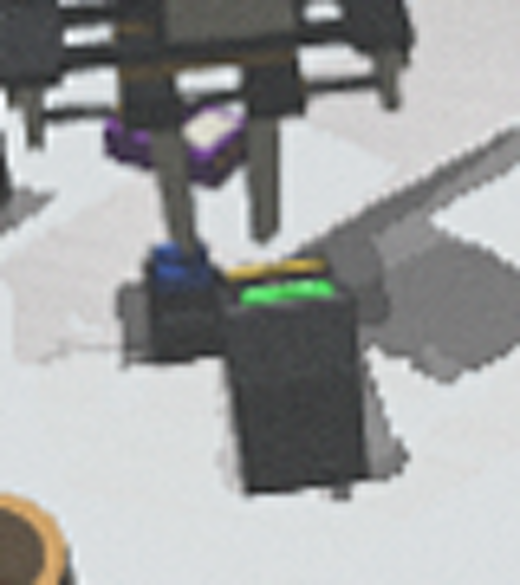

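The left finger is over the blue key at crop (180,250), about 9 mm above it. The right finger is over the run-out at (265,238). Now I press.

>>> carry_out(
  steps=[
    {"xyz": [0,0,-0.6],"rot": [0,0,0]},
    {"xyz": [0,0,-1.2],"rot": [0,0,0]},
    {"xyz": [0,0,-1.8],"rot": [0,0,0]},
    {"xyz": [0,0,-1.8],"rot": [0,0,0]},
    {"xyz": [0,0,-1.8],"rot": [0,0,0]},
    {"xyz": [0,0,-1.8],"rot": [0,0,0]},
  ],
)

```text
t: 4.05
tool_pos: [0.5265, -0.1737, 0.0467]
orientation: [-2.687, 1.627, -0.005]
force: [-4.0, 1.7, 16.2]
opening: 0.0263
```

```bash
python3 - <<'E'
from h import *
from plant import *
F=[];Z=[]
for n,r in(("scene",(185,150,80,90)),("top",(300,150,100,100))):
    x,y,w,hh=r
    im=read_camera(n)
    cv2.imwrite(f"pics/{n}3.png",cv2.resize(im[y:y+hh,x:x+w,::-1],None,fx=6,fy=6,interpolation=cv2.INTER_CUBIC))
    s=read_state(); print(s["t"],s["tool_pos"],s["opening"],s["force"],s["wrist_torque"])
E
```

```text
4.1 [ 0.52646102 -0.17371534  0.04675012] 0.02657937570270835 [-3.81833778  1.75322677 16.9333775 ] [0.11751407 0.60713014 0.01298941]
4.15 [ 0.52646643 -0.17370989  0.04673506] 0.026497519923282267 [-2.88478271  1.47332752 15.3258333 ] [ 0.0979279   0.65972202 -0.00570026]
```

View pics/scene3.png

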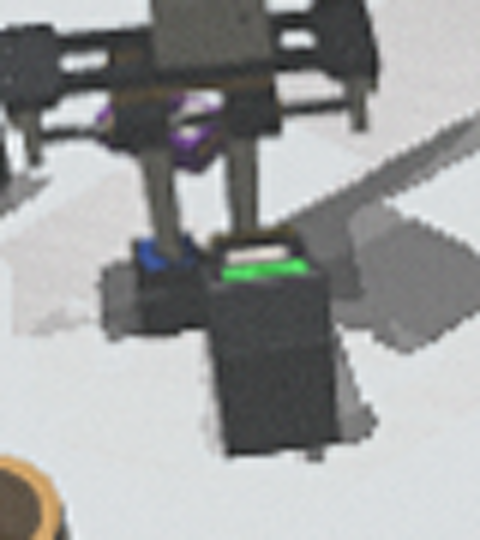

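View pics/top3.png

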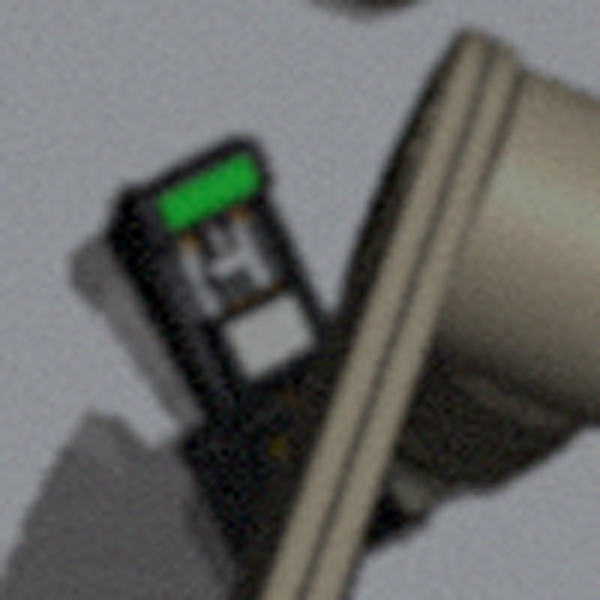

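The pack has moved down the cradle: its label went from top (346,197) to about (344,206), with a gap to the contacts. It is resting against the finger. The tip height is 29.7 mm and the load is 16 N, so the key is on its stop. I'll hold briefly and confirm it stays still.

>>> carry_out(
  steps=[
    {"xyz": [0,0,0],"rot": [0,0,0]},
    {"xyz": [0,0,0],"rot": [0,0,0]},
    {"xyz": [0,0,0],"rot": [0,0,0]},
    {"xyz": [0,0,0],"rot": [0,0,0]},
    {"xyz": [0,0,0],"rot": [0,0,0]},
  ],
)

```text
t: 4.65
tool_pos: [0.5265, -0.1737, 0.0467]
orientation: [-2.687, 1.627, -0.005]
force: [-3.4, 2.3, 16.8]
opening: 0.0266
```

```bash
python3 - <<'E'
from h import *
from plant import *
x,y,w,hh=(300,150,100,100)
im=read_camera("top"); cv2.imwrite("pics/top4.png",cv2.resize(im[y:y+hh,x:x+w,::-1],None,fx=6,fy=6,interpolation=cv2.INTER_CUBIC))
a=cv2.imread("pics/top3.png").astype(int);b=cv2.imread("pics/top4.png").astype(int)
print("mean diff in bay",abs(a-b)[150:450,130:320].mean())
# label centroid -> slide distance
def lab(im):
    g=im.astype(int); m=((g.min(2)>120)).astype(np.uint8); m[:185]=0;m[225:]=0;m[:,:325]=0;m[:,358:]=0
    N,l,st,c=cv2.connectedComponentsWithStats(m); i=1+np.argmax(st[1:,4]); return c[i],st[i]
A=np.load("avg.npy"); p0,s0=lab(A);p1,s1=lab(im); print(p0,s0,p1,s1)
print((onz("top",p0,.072)-onz("top",p1,.063))*1000)
s=read_state(); print(s["t"],s["tool_pos"],s["force"])
E
```

```text
mean diff in bay 3.6189473684210527
[354.04347826 191.91304348] [348 185  10  21 115] [353.34020619 190.29896907] [348 185  10  15  97]
[-6.07689968 -0.10371605  9.        ]
4.7 [ 0.52648718 -0.17369459  0.04674616] [-4.19122332  2.17939277 16.77408083]
```

View pics/top4.png

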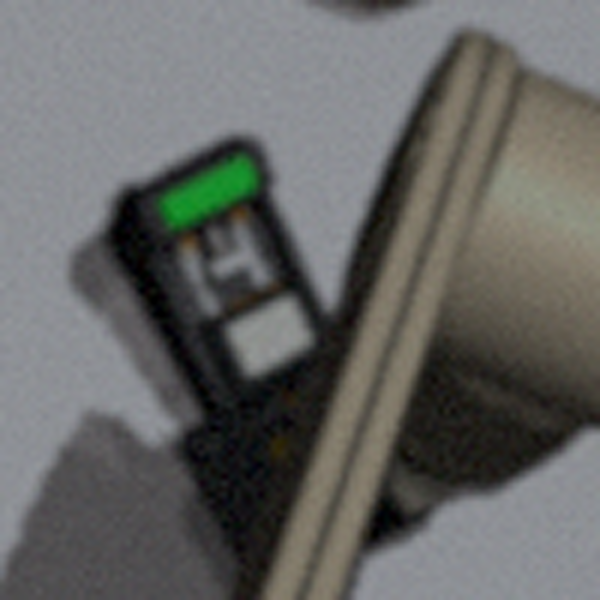

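The picture is unchanged from the last one, with the label at (345,206), so the pack is at rest. My label-centroid script locked onto bare bench, so I'm ignoring its number. Handing in.

```bash
python3 -c "
from plant import *
print(close_job())"
```

```text
the job is handed in; nothing more can be done
None
```

I pressed the blue release key of the green-bar charger fully down with one finger. The other finger stood in the run-out and stopped the pack, and I handed the job in at about 4.7 s holding it there.

- **Key:** the fingertip was 29.7 mm above the bench, against 30 mm for fully down. The load was a steady 16–17 N against the end stop.
- **Pack:** a steady sideways force of about 4–5 N on the tool fits the pack leaning on the finger. Judged by eye, its label moved about 23 mm in the top view, near the expected stop of about 27 mm. It is clear of its contacts, still on the cradle, and looked the same in two pictures about half a second apart.
- **Failed check:** my script for measuring the slide picked up the bare bench instead of the label, so I discarded its number. The arm hid the front of the pack and the finger contact from the top camera, so I could not see that contact directly.
- **Everything else:** I didn't go near the busy charger, and the only contact forces I saw came with the key press. I didn't take a final wide picture to check the rest of the bench.

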